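# Find the rocking corner of the waffle iron and press its shim flat

## Robot

A 6-joint arm with a two-finger parallel gripper is mounted at the origin on the work surface. World frame = base frame: x ahead of the robot, y to its left, z up, the work surface at z = 0. Lengths are in mm, angles in rad, forces in N, time in s.
With the tool pointing down it reaches from about 275 to 775 mm from the base axis. Payload 14.6 kg.
Tool frame: the origin (TCP) lies at the very end of the fingers, on their centre line; the grasp point (between the pads) lies 19 mm behind it (ctrl.grip_depth is the distance from the TCP to the grasp point, in mm); z points along the fingers, y is the line along which they close (so a half turn about z gives the same grasp; the last joint's range is limited). The gripper opens to 85 mm and grips with 20 to 120 N. Pads are 22 mm wide; open, the fingers measure 114 mm over their backs; the gripper's body (76 mm by 85 mm) begins 54 mm behind the grasp point. The pads swing forward as they close: fully open they stand 13 mm farther back than shut.
Start: joints at [1.182, 0.263, -0.048, 1.259, 0, 1.415], TCP at [121.634, 510.718, 231.278] pointing down, gripper open.
Joint ranges: [-2.65, 2.65], [-0.89, 1.7], [-1.18, 1.37], [-2.13, 2.11], [-1.35, 1.29], [-3.14, 3.14]. Speed limits (rad/s): [1.89, 1.89, 2.57, 2.79, 3.14, 3.14].

## Interface

Orientations are given as a unit quaternion [x, y, z, w].
In Python, from station import ctrl, imaging, sign_off gives the robot as it stands.
- The arm moves only by the tool servo_tool, never from a script. Its argument "rows" is a list that holds one entry, the list of rows, each a list of 7 numbers: the turn, a rotation vector about the tool's x, y, z in rad, then the shift along the tool's x, y, z in m, then the finger opening in m, from 0 to 0.0854. A call has 1 to 8 rows; each row is the pose to reach, as a shift and turn from the pose commanded when the call began, along the tool's axes at that moment; what a row does not reach only later rows make up. A row lasts 1/10 s, in which the tool goes at most 50 mm and 8.59 degrees, less where a joint would pass 70% of its speed; a pose out of reach is approached as far as the arm can. A call with a gripper value outside its range is refused whole. The fingers move at their own pace and stop on an object; "newtons" is the grip in N (left out, the last holds). Time passes only in rows, so rows that repeat a pose let the fingers close. It gives the time, the measured TCP pose, the force, the opening and the grip force at its end, in the units of the state.
- ctrl.state(): the state, without advancing time (a new reading comes with each control period).
- imaging.get_image(name): name is "side" or "top" or "wrist"; returns a dict with "image" (384x512x3 uint8, red, green, blue), "z_map" (384x512 float32, mm along the optical axis (not along the pixel's ray), 0 where there is no reading), "fovy" (degrees; the focal length in pixels is half the picture's height over the tangent of half this angle, whatever the lens; pixels are square), "cx", "cy" (the principal point, pixels), "k1" (the pictures are not rectified: a ray, as slopes to the right and down, at radius r is drawn at 1 + k1 r^2 times it, then the intrinsics apply), "rvec" (rotation vector, rad) and "tvec" (3), from world to camera coordinates, as OpenCV has them; the wrist camera has in their place "tool_from_camera" (4x4, takes a point from camera to tool coordinates, whose origin is the TCP and whose axes are the flange's). Camera axes: x right, y down, z forward; pixel columns grow to the right and rows downward; lengths in mm; the calibration is good to about 2 mm. A picture is of the moment at which its call begins: read the wrist's pose just before it.
- sign_off(): hands the job in; it is judged then, once.
The state is a dict: "time": time; "qpos": joint angles; "qvel": joint speeds; "joint_torque": joint torques, N m; "ee_pos": TCP position; "ee_rot": TCP orientation; "contact_force": force on the tool from outside, world axes, zero at the start; "moment": the same for the moment, N m; "finger_gap": finger opening in mm; "grasp_force": force on a finger pad.
Only numpy, scipy, OpenCV 4.12 (cv2) and the standard library are available. Lean on these libraries where they do the work, as an engineer would, in place of code of your own. Each camera call takes 0.05 s, during which the arm holds its last target. There are 200 camera calls.

## Task

The waffle iron rocks: one of the four corners of its base plate stands on a loose foot and gives way under a push. Press down on the corners with a fingertip to find the one that rocks, then press the tab of that corner's shim (the one standing up just in front of that corner) down until it lies fully flat. Leave the other three shims standing, do not shove or lift the iron, and leave the two mugs, the measuring cup and the egg cup where they are.

Things in the scene. Friction and masses are not known exactly. Their poses are not given: they have to be found in the camera images.
- iron: White waffle iron (184 x 122 mm, top 127 mm above the worktop) fixed on an aluminium base plate, 2.2 kg, loose. The plate is 10 mm thick, I-shaped: crossbars 40 mm (x) by 300 mm (y) lie 70 mm in front of and behind the middle; their ends are the corners. Origin: centre of the plate's underside, 48 mm above the worktop; x to the back, y left, z up. Stands free on four feet.
- corner_front_left (a point): Middle of the upper face of the plate's front left corner, where to press; over a foot, 58 mm above the worktop, 125 mm beside the iron's middle. Three corners are firm (give under 1.5 mm at 15 N). One stands on a loose foot: at 2 to 7 N it sinks 8 mm and stops; the foot stays sunk and the plate may tip to and fro. They look alike.
- corner_front_right (a point): Middle of the upper face of the plate's front right corner, where to press; over a foot, 58 mm above the worktop, 125 mm beside the iron's middle. Three corners are firm (give under 1.5 mm at 15 N). One stands on a loose foot: at 2 to 7 N it sinks 8 mm and stops; the foot stays sunk and the plate may tip to and fro. They look alike.
- corner_back_left (a point): Middle of the upper face of the plate's back left corner, where to press; over a foot, 58 mm above the worktop, 125 mm beside the iron's middle. Three corners are firm (give under 1.5 mm at 15 N). One stands on a loose foot: at 2 to 7 N it sinks 8 mm and stops; the foot stays sunk and the plate may tip to and fro. They look alike.
- corner_back_right (a point): Middle of the upper face of the plate's back right corner, where to press; over a foot, 58 mm above the worktop, 125 mm beside the iron's middle. Three corners are firm (give under 1.5 mm at 15 N). One stands on a loose foot: at 2 to 7 N it sinks 8 mm and stops; the foot stays sunk and the plate may tip to and fro. They look alike.
- shim_1_tab (a point): Point to press on top of shim 1's sloping tab (steel, 26 mm wide), 9 mm from its free end, some 65 mm above the worktop. Each corner has one shim, its tab standing in front of it (-x of the iron), this point about 45 mm from the corner's middle in plan. Which shim is at which corner varies: go by position. Pressed straight down here, the tab swings down and stops.
- shim_1 (a joint): Angle of shim 1, rad: 0 to 0.08 as found, tab sloping up at about 50 degrees; 0.9 pressed fully flat (tab level, its top 18 mm above the worktop, a hard stop). The hinge lies level under the corner, 61 mm along the tab from the shim_1_tab point. It takes 3 to 6 N and stays where it is left.
- shim_2_tab (a point): Point to press on top of shim 2's sloping tab (steel, 26 mm wide), 9 mm from its free end, some 65 mm above the worktop. Each corner has one shim, its tab standing in front of it (-x of the iron), this point about 45 mm from the corner's middle in plan. Which shim is at which corner varies: go by position. Pressed straight down here, the tab swings down and stops.
- shim_2 (a joint): Angle of shim 2, rad: 0 to 0.08 as found, tab sloping up at about 50 degrees; 0.9 pressed fully flat (tab level, its top 18 mm above the worktop, a hard stop). The hinge lies level under the corner, 61 mm along the tab from the shim_2_tab point. It takes 3 to 6 N and stays where it is left.
- shim_3_tab (a point): Point to press on top of shim 3's sloping tab (steel, 26 mm wide), 9 mm from its free end, some 65 mm above the worktop. Each corner has one shim, its tab standing in front of it (-x of the iron), this point about 45 mm from the corner's middle in plan. Which shim is at which corner varies: go by position. Pressed straight down here, the tab swings down and stops.
- shim_3 (a joint): Angle of shim 3, rad: 0 to 0.08 as found, tab sloping up at about 50 degrees; 0.9 pressed fully flat (tab level, its top 18 mm above the worktop, a hard stop). The hinge lies level under the corner, 61 mm along the tab from the shim_3_tab point. It takes 3 to 6 N and stays where it is left.
- shim_4_tab (a point): Point to press on top of shim 4's sloping tab (steel, 26 mm wide), 9 mm from its free end, some 65 mm above the worktop. Each corner has one shim, its tab standing in front of it (-x of the iron), this point about 45 mm from the corner's middle in plan. Which shim is at which corner varies: go by position. Pressed straight down here, the tab swings down and stops.
- shim_4 (a joint): Angle of shim 4, rad: 0 to 0.08 as found, tab sloping up at about 50 degrees; 0.9 pressed fully flat (tab level, its top 18 mm above the worktop, a hard stop). The hinge lies level under the corner, 61 mm along the tab from the shim_4_tab point. It takes 3 to 6 N and stays where it is left.
- foot_1 (a joint): How far the rubber foot beside shim 1 (under the same corner) has sunk into its holder, m: 0 as found; a loose foot goes to 0.008 when its corner is pressed and stays there, a firm one never passes 0.001.
- foot_2 (a joint): How far the rubber foot beside shim 2 (under the same corner) has sunk into its holder, m: 0 as found; a loose foot goes to 0.008 when its corner is pressed and stays there, a firm one never passes 0.001.
- foot_3 (a joint): How far the rubber foot beside shim 3 (under the same corner) has sunk into its holder, m: 0 as found; a loose foot goes to 0.008 when its corner is pressed and stays there, a firm one never passes 0.001.
- foot_4 (a joint): How far the rubber foot beside shim 4 (under the same corner) has sunk into its holder, m: 0 as found; a loose foot goes to 0.008 when its corner is pressed and stays there, a firm one never passes 0.001.
- mug_1: pale stoneware mug, 80 mm wide, 85 mm high, left of the board; loose bystander, origin at the centre of its underside.
- mug_2: grey stoneware mug, 80 mm wide, 85 mm high, right of the board; loose bystander, origin at the centre of its underside.
- measure: stainless measuring cup, 52 mm wide, 50 mm high, on the board behind the iron; loose bystander, origin at the centre of its underside.
- eggcup: white china egg cup, 40 mm wide, 42 mm high, on the board in front of the iron; loose bystander, origin at the centre of its underside.

How it is judged:
By the outcome, as a careful person would: the job done as asked, in the order asked, and still so for the second after the job is handed in, with the robot touching nothing.
It also fails if it takes over 67 s, if anything falls off the work surface, if the arm or the gripper's body presses on something with over 40 N, if the wrist force passes 120 N, or if a joint passes its speed limit or range.

## Working session

There is one attempt and no reset: what is moved stays moved. The work goes in short steps, Python scripts to look and compute and a tool call to move; the robot and the scene stay as the last step left them, time stands still between calls to the robot, and variables do not carry over. Pictures are saved under pics/ and viewed, at most 10 in all, crops included, and the job is handed in when it is done.

Besides the shell and the picture viewer there is one more tool, called after "Emit:" by a JSON object that holds its "method" and its "body". servo_tool: Moves the arm, as the interface text tells. Its arguments: {"type":"object","properties":{"rows":{"type":"array","items":{"type":"array","items":{"type":"array","items":{"type":"number"}}}},"newtons":{"type":"number"}},"required":["rows"]}

```bash
mkdir -p pics; cat > h.py <<'E'
import numpy as np, cv2
from scipy.spatial.transform import Rotation as R
from station import ctrl, imaging, sign_off
def points(d, st=None):
    """world points (HxWx3) from depth"""
    h,w=d["z_map"].shape; f=h/2/np.tan(np.radians(d["fovy"])/2)
    K=np.array([[f,0,d["cx"]],[0,f,d["cy"]],[0,0,1]])
    u,v=np.meshgrid(np.arange(w),np.arange(h))
    s=cv2.undistortPoints(np.stack([u,v],-1).reshape(-1,1,2).astype(float),K,np.array([d["k1"],0,0,0.])).reshape(h,w,2)
    z=d["z_map"][...,None]; P=np.concatenate([s*z,z],-1)
    if "rvec" in d:
        M=cv2.Rodrigues(np.array(d["rvec"]))[0]; W=(P-np.array(d["tvec"]).ravel())@M
    else:
        T=np.array(d["tool_from_camera"]); W=P@T[:3,:3].T+T[:3,3]
        W=W@R.from_quat(st["ee_rot"]).as_matrix().T+np.array(st["ee_pos"])
    W[d["z_map"]==0]=np.nan
    return W
E
python3 - <<'E'
from h import *
s=ctrl.state(); print(s)
for n in("top","side"):
    d=imaging.get_image(n); np.save(n+".npy",d,allow_pickle=True)
    cv2.imwrite(f"pics/{n}.png",d["image"][...,::-1]); 
    print(n,d["fovy"],d["tvec"],np.nanmin(d["z_map"]),(d["z_map"]==0).mean())
E
```

```text
{'time': 0.0, 'qpos': array([ 1.18168736e+00,  2.63522269e-01, -4.89363891e-02,  1.25943991e+00,
        3.06311015e-05,  1.41550407e+00]), 'qvel': array([-0.00022864,  0.00010611,  0.00114584,  0.0011946 ,  0.00050402,
       -0.00011916]), 'joint_torque': array([-1.43857131e-03, -6.37626886e+01,  3.84571373e+01,  1.33903444e-02,
       -8.11705468e-05,  1.91056097e-05]), 'ee_pos': array([121.51939412, 510.44428373, 230.82565787]), 'ee_rot': array([ 1.16642217e-01,  9.93173846e-01, -5.26712115e-04, -1.62921492e-04]), 'contact_force': array([0.63939761, 0.13101646, 0.2898111 ]), 'moment': array([0.05470522, 0.01714526, 0.03332978]), 'grasp_force': 0.0, 'finger_gap': 85.3976695240591}
top 56.02740196790484 [ -9.69668646 587.73152184 753.61587369] 0.0 0.00408935546875
side 44.50249036219316 [-528.21993166  194.6826276   952.80875115] 0.0 0.004130045572916667
```

View pics/top.png

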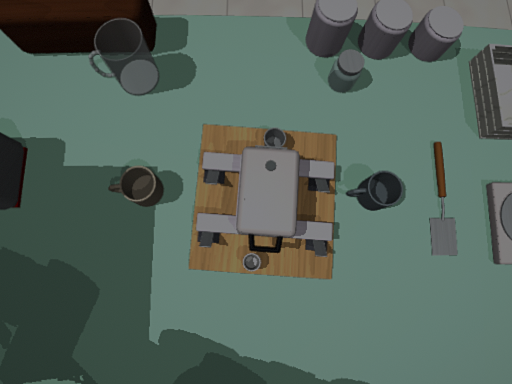

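View pics/side.png

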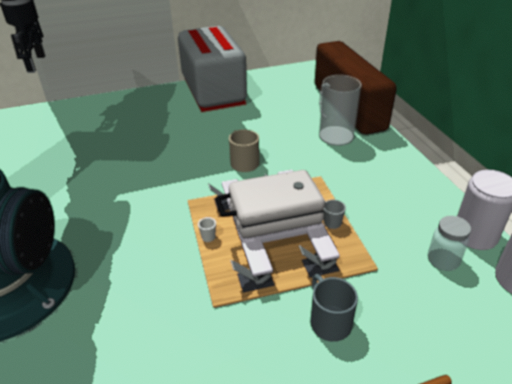

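The top view shows the iron at about (268,190), with plate ends near (219,163), (320,170), (216,223) and (315,231). The dark shim tabs stand in front of them, at about (213,177), (318,184), (207,236) and (319,245). The side view agrees. Next I'll measure these.

```bash
python3 - <<'E'
from h import *
d=np.load("top.npy",allow_pickle=True).item(); W=points(d); im=d["image"]
print("table z",np.nanmedian(W[300:360,180:400,2]),"board z",np.nanmedian(W[255:270,205:235,2]))
hsv=cv2.cvtColor(im,cv2.COLOR_RGB2HSV)
Z=W[...,2]; win=np.zeros(Z.shape,bool); win[120:285,190:345]=1
pl=win&(abs(Z-58)<5)&(hsv[...,2]>110)&(hsv[...,1]<60)
n,l,st,c=cv2.connectedComponentsWithStats(pl.astype(np.uint8))
for i in range(1,n):
    if st[i,4]<80: continue
    P=W[l==i]; r=cv2.minAreaRect(P[:,:2].astype(np.float32))
    print("plate",c[i].round(),st[i,4],np.median(P[:,2]).round(1),"rect",np.round(r[0],1),np.round(r[1],1),round(r[2],1), cv2.boxPoints(r).round(0).tolist())
dk=win&(Z>25)&(Z<75)&(hsv[...,2]<100)
n,l,st,c=cv2.connectedComponentsWithStats(dk.astype(np.uint8))
for i in range(1,n):
    if st[i,4]<30: continue
    P=W[l==i]; t=P[P[:,2]>np.nanpercentile(P[:,2],75)]
    print("dark",c[i].round(),st[i,4],"zrange",np.nanpercentile(P[:,2],[2,50,98]).round(0),"mean",P.mean(0).round(1),"tipmean",t.mean(0).round(1),"x",P[:,0].min().round(),P[:,0].max().round(),"y",P[:,1].min().round(),P[:,1].max().round())
ir=win&(Z>100)&(hsv[...,2]>90)
P=W[ir];print("iron",cv2.minAreaRect(P[:,:2].astype(np.float32)),np.median(P[:,2]))
cr=im[120:285,185:350];cv2.imwrite("pics/crop.png",cv2.resize(cr[...,::-1],None,fx=3.6,fy=3.6,interpolation=cv2.INTER_CUBIC))
E
```

```text
table z 1.3071558906442138 board z 9.013993479436271
plate [221. 161.] 626 59.1 rect [650.8  57. ] [87.1 38.7] 86.6 [[629.0, 15.0], [668.0, 12.0], [673.0, 99.0], [634.0, 102.0]]
plate [321. 169.] 394 59.2 rect [ 635.4 -169.1] [55.8 38.6] 88.0 [[615.0, -196.0], [654.0, -198.0], [656.0, -142.0], [617.0, -141.0]]
plate [217. 222.] 730 59.0 rect [545.3  63.4] [ 90.7 111.6] 88.6 [[488.0, 19.0], [600.0, 17.0], [602.0, 107.0], [491.0, 110.0]]
plate [317. 231.] 474 59.3 rect [ 496.4 -146.4] [84. 38.] 86.3 [[475.0, -187.0], [513.0, -189.0], [518.0, -106.0], [480.0, -103.0]]
dark [275. 135.] 189 zrange [26. 48. 60.] mean [718.7 -65.4  46.4] tipmean [709.6 -64.4  58.9] x 687.0 733.0 y -88.0 -39.0
dark [304. 168.] 183 zrange [55. 59. 62.] mean [ 637.6 -129.8   59. ] tipmean [ 639.3 -130.1   61. ] x 618.0 659.0 y -142.0 -118.0
dark [212. 176.] 168 zrange [27. 51. 70.] mean [617.1  78.2  49.4] tipmean [601.2  79.8  65.5] x 597.0 637.0 y 64.0 92.0
dark [322. 184.] 166 zrange [28. 51. 71.] mean [ 601.9 -171.3   50.7] tipmean [ 586.2 -170.6   67. ] x 580.0 621.0 y -192.0 -152.0
dark [301. 227.] 158 zrange [57. 59. 63.] mean [ 502.  -119.7   59.3] tipmean [ 502.5 -118.9   61.2] x 485.0 519.0 y -132.0 -106.0
dark [206. 239.] 178 zrange [32. 53. 71.] mean [476.1  87.2  52.6] tipmean [463.2  87.7  67.3] x 457.0 494.0 y 74.0 101.0
dark [319. 247.] 197 zrange [33. 53. 70.] mean [ 459.4 -162.2   51.7] tipmean [ 445.6 -160.5   65.7] x 440.0 477.0 y -178.0 -141.0
dark [251. 263.] 58 zrange [26. 39. 50.] mean [425.2 -13.1  38.2] tipmean [425.1 -12.7  47.4] x 411.0 444.0 y -28.0 3.0
iron ((578.5321655273438, -43.044517517089844), (119.04316711425781, 191.79588317871094), 86.38690948486328) 127.8466040657577
```

View pics/crop.png

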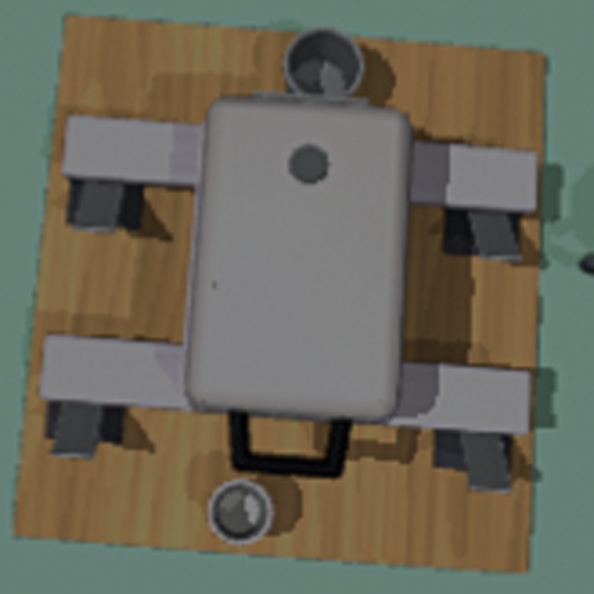

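Plate yaw is about -3.7°. Corner estimates: FL (512,86), FR (496,-163), BL (652,75), BR (636,-172). I'll close the fingers, align with the plate and go above FL.

Emit:
{"method": "servo_tool", "body": {"rows": [[[0,0,-0.169,-0.478,-0.322,0,0],[0,0,-0.169,-0.478,-0.322,0,0],[0,0,-0.169,-0.478,-0.322,0,0],[0,0,-0.169,-0.478,-0.322,0,0],[0,0,-0.169,-0.478,-0.322,0,0],[0,0,-0.169,-0.478,-0.322,0,0],[0,0,-0.169,-0.478,-0.322,0,0],[0,0,-0.169,-0.478,-0.322,0,0]]], "newtons": 20}}

```text
time: 0.9
ee_pos: [390.5, 217.9, 231.3]
ee_rot: [0.032, 0.999, 0.0, -0.0]
contact_force: [1.2, 0.5, -0.3]
finger_gap: -0.5
grasp_force: 0.0
```

Emit:
{"method": "servo_tool", "body": {"rows": [[[0,0,0,-0.13,-0.123,0,0],[0,0,0,-0.13,-0.123,0,0],[0,0,0,-0.13,-0.123,0,0],[0,0,0,-0.13,-0.123,0,0],[0,0,0,-0.13,-0.123,0.05,0],[0,0,0,-0.13,-0.123,0.1,0],[0,0,0,-0.13,-0.123,0.14,0],[0,0,0,-0.13,-0.123,0.14,0]]]}}

```text
time: 1.7
ee_pos: [508.3, 88.4, 87.2]
ee_rot: [0.032, 0.999, -0.0, -0.004]
contact_force: [-0.3, 0.4, 1.1]
finger_gap: 0.1
grasp_force: 0.0
```

```bash
python3 - <<'E'
from h import *
s=ctrl.state(); print(s["ee_pos"],s["contact_force"],s["ee_rot"])
d=imaging.get_image("wrist"); np.save("w1.npy",d,allow_pickle=True); cv2.imwrite("pics/w1.png",d["image"][...,::-1])
W=points(d,s); np.save("w1W.npy",W)
E
```

```text
[508.29266956  88.40713659  87.22192461] [-0.3481427   0.41233515  1.09866094] [ 3.24935363e-02  9.99463839e-01 -2.04929244e-04 -4.02032369e-03]
```

View pics/w1.png

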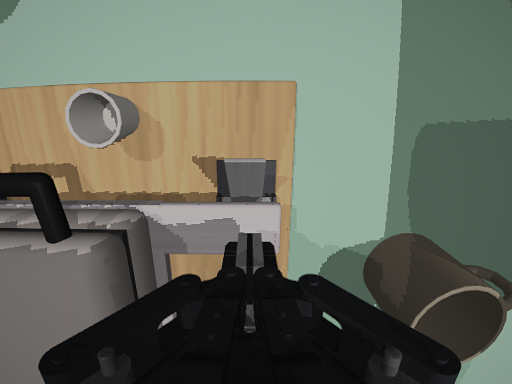

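The wrist view shows the closed fingertips over the FL corner of the plate, with the tip at about (250,240) and the plate's right end at column 280. The FL tab is at (246,178). Pressing in small steps.

Emit:
{"method": "servo_tool", "body": {"rows": [[[0,0,0,-0.003,0,0.015,0],[0,0,0,-0.003,0,0.022,0],[0,0,0,-0.003,0,0.024,0],[0,0,0,-0.003,0,0.026,0],[0,0,0,-0.003,0,0.028,0],[0,0,0,-0.003,0,0.029,0],[0,0,0,-0.003,0,0.029,0]]]}}

```text
time: 2.45
ee_pos: [514.4, 88.4, 62.4]
ee_rot: [0.032, 0.999, 0.0, 0.0]
contact_force: [-0.3, -1.0, -0.4]
finger_gap: 0.2
grasp_force: 0.0
```

Emit:
{"method": "servo_tool", "body": {"rows": [[[0,0,0,0,0,0.001,0],[0,0,0,0,0,0.002,0],[0,0,0,0,0,0.003,0],[0,0,0,0,0,0.004,0],[0,0,0,0,0,0.005,0],[0,0,0,0,0,0.005,0]]]}}

```text
time: 3.05
ee_pos: [514.4, 88.4, 57.2]
ee_rot: [0.032, 0.999, 0.0, -0.0]
contact_force: [-0.4, 1.3, 0.7]
finger_gap: 0.1
grasp_force: 0.2
```

Emit:
{"method": "servo_tool", "body": {"rows": [[[0,0,0,0,0,0.001,0],[0,0,0,0,0,0.002,0],[0,0,0,0,0,0.002,0]]]}}

```text
time: 3.35
ee_pos: [514.3, 88.4, 55.2]
ee_rot: [0.032, 0.999, 0.0, -0.0]
contact_force: [-1.7, 1.0, 2.6]
finger_gap: -0.2
grasp_force: 1.3
```

Emit:
{"method": "servo_tool", "body": {"rows": [[[0,0,0,0,0,0.001,0],[0,0,0,0,0,0.002,0],[0,0,0,0,0,0.002,0]]]}}

```text
time: 3.65
ee_pos: [514.3, 88.4, 53.1]
ee_rot: [0.032, 0.999, 0.0, -0.0]
contact_force: [-2.2, 0.9, 2.6]
finger_gap: 0.0
grasp_force: 1.3
```

Emit:
{"method": "servo_tool", "body": {"rows": [[[0,0,0,0,0,0.001,0],[0,0,0,0,0,0.002,0],[0,0,0,0,0,0.003,0],[0,0,0,0,0,0.003,0]]]}}

```text
time: 4.05
ee_pos: [514.4, 88.4, 50.3]
ee_rot: [0.032, 0.999, 0.0, -0.0]
contact_force: [-3.8, 1.8, 7.4]
finger_gap: 0.2
grasp_force: 3.8
```

Emit:
{"method": "servo_tool", "body": {"rows": [[[0,0,0,0,0,0.0005,0],[0,0,0,0,0,0.001,0],[0,0,0,0,0,0.001,0]]]}}

```text
time: 4.35
ee_pos: [514.5, 88.5, 50.0]
ee_rot: [0.032, 0.999, 0.0, 0.0]
contact_force: [-7.5, 1.7, 19.1]
finger_gap: 0.1
grasp_force: 9.8
```

FL sank 8 mm at about 3 N and came to a hard stop, so it is the loose corner. I'll lift off and measure its tab.

Emit:
{"method": "servo_tool", "body": {"rows": [[[0,0,0,0,0,-0.01,0],[0,0,0,0,0,-0.05,0],[0,0,0,0,0,-0.05,0],[0,0,0,0,0,-0.05,0]]]}}

```text
time: 4.75
ee_pos: [515.3, 88.2, 100.0]
ee_rot: [0.032, 0.999, -0.0, 0.001]
contact_force: [-0.9, 0.0, 0.4]
finger_gap: -0.0
grasp_force: 0.0
```

```bash
python3 - <<'E'
from h import *
s=ctrl.state(); print(s["ee_pos"],s["contact_force"])
def tab(d,W,n):
    im=d["image"]; hsv=cv2.cvtColor(im,cv2.COLOR_RGB2HSV)
    m=(abs(W[...,0]-475)<28)&(abs(W[...,1]-88)<25)&(W[...,2]>24)&(W[...,2]<80)&(hsv[...,2]<130)&(hsv[...,1]<90)
    P=W[m]; 
    for a in range(450,500,5):
        q=P[(P[:,0]>=a)&(P[:,0]<a+5)]
        if len(q)>3: print(n,a,len(q),"z",np.median(q[:,2]).round(1),"y",np.percentile(q[:,1],[3,97]).round(1))
    print("xmin",np.percentile(P[:,0],1))
d=imaging.get_image("wrist"); tab(d,points(d,s),"wrist")
d=imaging.get_image("top"); tab(d,points(d),"top")
E
```

```text
[515.25533068  88.24495764  99.95697222] [-0.85002712  0.04270694  0.43618442]
wrist 455 12 z 69.6 y [76.3 95.6]
wrist 460 221 z 67.8 y [ 76.8 100.9]
wrist 465 214 z 62.1 y [ 76.3 100.3]
wrist 470 194 z 56.5 y [ 76.2 100.3]
wrist 475 171 z 50.6 y [75.8 99.5]
wrist 480 155 z 44.7 y [75.5 99.8]
wrist 485 134 z 39.2 y [75.3 98.7]
wrist 490 251 z 36.6 y [ 66.  107.1]
wrist 495 88 z 28.1 y [75.1 99. ]
xmin 460.13293159257205Traceback (most recent call last):
  File "<stdin>", line 12, in <module>
  File "<stdin>", line 10, in tab
    return _quantile_unchecked(
        a, q, axis, out, overwrite_input, method, keepdims, weights)
    return _ureduce(a,
                    func=_quantile_ureduce_func,
    ...<5 lines>...
                    overwrite_input=overwrite_input,
                    method=method)
    r = func(a, **kwargs)
    result = _quantile(arr,
                       quantiles=q,
    ...<2 lines>...
                       out=out,
                       weights=wgt)
    slices_having_nans = np.isnan(arr[-1, ...])
                                  ~~~^^^^^^^^^
IndexError: index -1 is out of bounds for axis 0 with size 0
```

Emit:
{"method": "servo_tool", "body": {"rows": [[[0,0,0,0.05,-0.003,-0.01,0],[0,0,0,0.05,-0.003,-0.01,0],[0,0,0,0.05,-0.003,0.0,0],[0,0,0,0.05,-0.003,0.025,0],[0,0,0,0.05,-0.003,0.032,0],[0,0,0,0.05,-0.003,0.037,0],[0,0,0,0.05,-0.003,0.041,0],[0,0,0,0.05,-0.003,0.045,0]]]}}

```text
time: 5.65
ee_pos: [465.0, 88.6, 54.2]
ee_rot: [0.032, 0.999, -0.0, 0.0]
contact_force: [0.7, -0.5, 2.4]
finger_gap: -0.3
grasp_force: 1.0
```

Emit:
{"method": "servo_tool", "body": {"rows": [[[0,0,0,0,0,0.005,0],[0,0,0,0,0,0.01,0],[0,0,0,0,0,0.015,0],[0,0,0,0,0,0.02,0],[0,0,0,0,0,0.025,0],[0,0,0,0,0,0.029,0],[0,0,0,0,0,0.032,0],[0,0,0,0,0,0.032,0]]]}}

```text
time: 6.45
ee_pos: [464.1, 88.6, 21.9]
ee_rot: [0.032, 0.999, -0.0, -0.0]
contact_force: [0.0, 0.2, 0.3]
finger_gap: 0.1
grasp_force: 0.0
```

Emit:
{"method": "servo_tool", "body": {"rows": [[[0,0,0,0,0,0.001,0],[0,0,0,0,0,0.002,0],[0,0,0,0,0,0.003,0],[0,0,0,0,0,0.004,0],[0,0,0,0,0,0.004,0]]]}}

```text
time: 6.95
ee_pos: [464.3, 88.6, 18.2]
ee_rot: [0.032, 0.999, -0.0, -0.0]
contact_force: [0.6, -0.2, -0.2]
finger_gap: 0.1
grasp_force: 0.1
```

```bash
python3 - <<'E'
from h import *
d=imaging.get_image("wrist"); cv2.imwrite("pics/w2.png",d["image"][...,::-1])
E
```

```text
(no output)
```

View pics/w2.png

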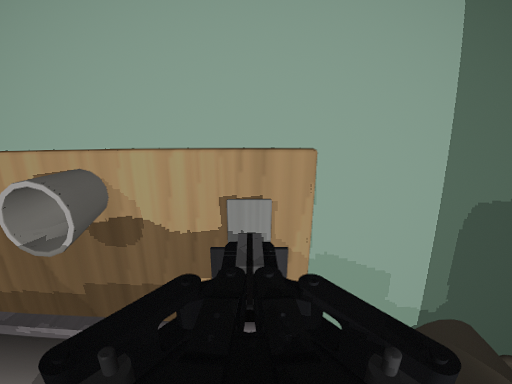

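The tab at (249,215) is down under the fingertip and looks nearly flat. I'll press until it hits the hard stop.

Emit:
{"method": "servo_tool", "body": {"rows": [[[0,0,0,0,0,0.001,0],[0,0,0,0,0,0.0015,0],[0,0,0,0,0,0.002,0],[0,0,0,0,0,0.002,0]]]}}

```text
time: 7.4
ee_pos: [464.6, 88.6, 17.0]
ee_rot: [0.032, 0.999, -0.0, 0.0]
contact_force: [-5.2, 0.2, 18.7]
finger_gap: 0.1
grasp_force: 9.6
```

Emit:
{"method": "servo_tool", "body": {"rows": [[[0,0,0,0,0,-0.01,0],[0,0,0,0,0,-0.05,0],[0,0,0,0,0,-0.1,0],[0,0,0,0,0,-0.14,0],[0,0,0,0,0,-0.14,0],[0,0,0,0,0,-0.14,0]]]}}

```text
time: 8.0
ee_pos: [464.9, 88.6, 157.0]
ee_rot: [0.032, 0.999, 0.0, 0.001]
contact_force: [-0.0, 0.3, -0.4]
finger_gap: 0.2
grasp_force: 0.0
```

```bash
python3 - <<'E'
from h import *
s=ctrl.state(); print(s["ee_pos"],s["contact_force"])
d=imaging.get_image("wrist"); W=points(d,s); cv2.imwrite("pics/w3.png",d["image"][...,::-1])
hsv=cv2.cvtColor(d["image"],cv2.COLOR_RGB2HSV)
m=(abs(W[...,0]-465)<35)&(abs(W[...,1]-88)<10)&(W[...,2]<80)&(hsv[...,1]<90)
P=W[m]
for a in range(430,500,5):
    q=P[(P[:,0]>=a)&(P[:,0]<a+5)]
    if len(q)>3: print(a,len(q),np.median(q[:,2]).round(1))
E
```

```text
[464.85633167  88.62310218 157.04438759] [-0.00415654  0.32445083 -0.37903254]
430 9 17.8
435 90 18.3
440 83 18.1
445 85 18.4
450 81 18.2
455 83 18.3
460 77 18.3
465 79 18.3
470 81 18.3
475 75 18.4
480 75 18.2
485 73 18.3
490 165 53.1
495 172 57.5
```

View pics/w3.png

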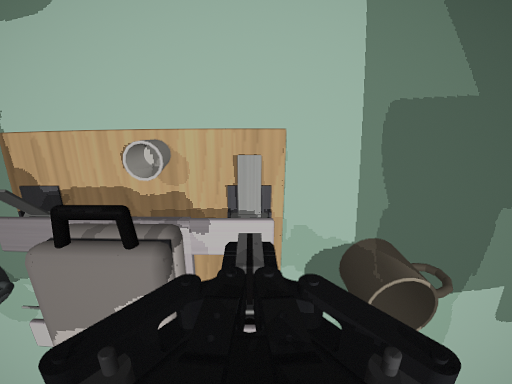

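The wrist view shows the FL tab at (249,185) flat and level at 18.3 mm. The FR shim at (25,200) is still standing, and the egg cup and pale mug look undisturbed. Handing in.

```bash
python3 -c "
from station import sign_off
print(sign_off())"
```

```text
the job is handed in; nothing more can be done
None
```

The front left corner was the loose one: it sank 8 mm at about 3 N, then stopped hard. I pressed its shim fully flat (tab level at 18.3 mm), touched no other shim or object, didn't press the other three corners, and handed the job in at about 8 s.

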